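Focus the colony viewer and hold its dead-man lamp paddle

TASK

Bring the dish into focus by turning the colony viewer's black handwheel clockwise, in as many grasps as it takes, until the yellow line on its dial stands at the green mark. Then let go of the wheel and, with the fingertips, press the orange pad of the spring-loaded lamp paddle down to its middle position, paddle level and its tip at the green band of the gauge, never pushing through towards the red band. Finish while still holding the paddle there, with the wheel still on its mark and the labware around left where it stands.

Things in the scene. Friction and masses are not known exactly. Their poses are not given: they have to be found in the camera images.
- viewer: Colony viewer, fixed. Origin on the bench under the handwheel axis; x runs from wheel to dish stage (195 mm off), z up. Grey housing 140 x 140 x 60 mm centred on the wheel; foot 120 mm wide, 30 high, to x = 300 mm. Dish stage 104 mm across, 100 to 130 mm high, rises 6 mm per rad of wheel. Magnifier post at x = 275 mm; lens 112 mm across at x = 200 mm, 241 mm high: keep the gripper clear.
- wheel_grip (a point): Point on the handwheel's vertical axis, 92 mm above the bench, in the black ribbed round grip, 50 mm diameter, from 69 to 108 mm above the bench; grip it across from above at any yaw. Below it, turning with it, is a dark steel dial disc of 100 mm diameter, top 69 mm above the bench: keep the fingertips above that.
- dial_line (a point): Outer end of the yellow line painted on the dial disc, 50 mm from the wheel's axis, 68 mm above the bench; it turns with the wheel. A short yellow stroke on top of the grip points the same way.
- dial_mark (a point): Point at the inner edge of the green mark, 50 mm from the wheel's axis, 68 mm above the bench: where the end of the yellow line has to come. The green mark is a block 16 mm wide on the fixed white ring round the dial; where it sits on the ring varies.
- handwheel (a joint): Turn of the handwheel in rad, growing clockwise as seen from above, with end stops at 0 and 5.0. The line always has to go clockwise to the mark, by about 2.3 to 3.9 rad. It turns with light friction (about 0.1 N m) and stays where it is left.
- pad_top (a point): Centre of the top of the orange pad (54 x 50 mm) on the lamp paddle; x axis along the paddle to its hinge, z the pad's normal. About 101 mm above the bench at rest (paddle sloping up 0.16 rad), 88 when level, 74 at the lower stop. Hinge 85 mm beyond it, 78 mm high, on a fixed blue box 185 x 80 x 45 mm. White gauge plate with green and red bands 62 mm from it, away from the hinge, top 113 mm high.
- paddle (a joint): Downward turn of the lamp paddle in rad: 0 at rest (tip up), 0.16 level in the middle position (lamp on), 0.32 at the lower stop (lamp cut out, red). A spring returns it: at the pad centre it takes about 3 N to start it, about 6.5 N to hold it level and about 10 N at the stop; the pad sinks about 13 mm from rest to level.
- dish_stack: Stack of four closed petri dishes, 90 mm across, 56 mm high, loose; origin at the centre of its underside. To be left alone.
- loop_holder: Blue inoculating loop holder, foot 76 mm across, 142 mm high with its loops, loose; origin at the centre of its underside. To be left alone.
- tube_rack: White rack 50 x 90 mm with two green culture tubes, 123 mm high, loose; origin at the centre of its underside. To be left alone.
- burner: Chrome bunsen stand foot, 80 mm across, with a thin tube 140 mm high, loose; origin at the centre of its underside. To be left alone.

How it is judged:
By the outcome, as a careful person would: the job done as asked, in the order asked, and still so for the second after the job is handed in, while the arm keeps its last pose, push and grip.
It also fails if it takes over 54 s, if anything falls off the work surface, if the arm or the gripper's body presses on something with over 40 N, if the wrist force passes 120 N, or if a joint passes its speed limit or range.

ROBOT

A 7-joint arm with a two-finger parallel gripper is mounted at the origin on the work surface. World frame = base frame: x ahead of the robot, y to its left, z up, the work surface at z = 0. Lengths are in mm, angles in rad, forces in N, time in s.
With the tool pointing down it reaches from about 400 to 875 mm from the base axis. Payload 4.4 kg.
Tool frame: the origin (TCP) lies at the very end of the fingers, on their centre line; the grasp point (between the pads) lies 19 mm behind it; y points along the fingers, x is the direction in which the jaws open and shut, and the axes are right-handed (so a half turn about y gives the same grasp; the last joint's range is limited). The gripper opens to 85 mm and grips with 20 to 120 N. Pads are 22 mm wide; open, the fingers measure 114 mm over their backs; the gripper's body (76 mm by 85 mm) begins 54 mm behind the grasp point. The pads swing forward as they close: fully open they stand 13 mm farther back than shut.
Start: joints at [1.246, 0.628, 0.038, 1.517, -0.027, 0.996, -0.02], TCP at [166.376, -628.36, 231.313] pointing down, gripper open.
Joint ranges: [-3.06, 3.06], [-0.37, 2.12], [-1.25, 1.32], [0.18, 2.47], [-1.1, 4.24], [0.23, 1.98], [-2.94, 2.94]. Speed limits (rad/s): [2.57, 2.57, 3.14, 3.14, 3.14, 3.14, 3.14].

INTERFACE

Orientations are given as [roll, pitch, yaw] about the fixed x, y, z axes, in that order (R = Rz(yaw) Ry(pitch) Rx(roll)).
In Python, from cell import readout, eyes, finish_job gives the robot as it stands. The module is installed in compiled form; this text tells all that it offers.
- The arm moves only by the tool apply_moves, never from a script. Its argument "commands" is a list that holds one entry, the list of rows, each a list of 6 numbers: the shift along the tool's x, y, z in units of 0.04 m (1.0 is 0.04 m), then the turn, a rotation vector about the tool's x, y, z in units of 5 degrees (1.0 is 5 degrees). A call has 1 to 8 rows; each row shifts and turns the pose as measured when the row begins, along the tool's axes as they then stand; what a row does not reach is not made up. A row lasts 1/12 s, in which the tool goes at most 41.7 mm and 7.16 degrees, less where a joint would pass 70% of its speed; a pose out of reach is approached as far as the arm can. A call with a number of a shift or a turn outside -1 to 1 is refused whole. A call with a gripper value outside its range is refused whole. "claw" is the finger opening in mm, from 0 to 85.4, set as the call begins (left out, the last holds). The fingers move at their own pace and stop on an object; the grip force is fixed at half the most. Time passes only in rows, so rows that do not move let the fingers close. It gives the time, the measured TCP pose, the force and the opening at its end, in the units of the state.
- readout.read_state(): the state, without advancing time (a new reading comes with each control period).
- eyes.get_image(name): name is "side" or "top" or "wrist"; returns a dict with "image" (384x512x3 uint8, red, green, blue), "mtx" (3x3 intrinsics, pixels), "rvec" (rotation vector, rad) and "tvec" (3), from world to camera coordinates, as OpenCV has them. Camera axes: x right, y down, z forward; pixel columns grow to the right and rows downward; lengths in mm; the calibration is good to about 2 mm. A picture is of the moment at which its call begins. There is no depth.
- finish_job(): hands the job in, once; it reports no verdict.
The state is a dict: "clock": time; "qpos": joint angles; "qd": joint speeds; "tau": joint torques, N m; "eef_pos": TCP position; "tool_rot": TCP orientation; "force": force on the tool from outside, world axes, zero at the start; "torque": the same for the moment, N m; "width": finger opening in mm.
Only numpy, scipy, OpenCV 4.12 (cv2) and the standard library are available. Lean on these libraries where they do the work, as an engineer would, in place of code of your own. Each camera call takes 0.05 s, during which the arm holds its last target. There are 200 camera calls.

## Working session

There is one attempt and no reset: what is moved stays moved. The work goes in short steps, Python scripts to look and compute and a tool call to move; the robot and the scene stay as the last step left them, time stands still between calls to the robot, and variables do not carry over. Pictures are saved under pics/ and viewed, about 8 in all and at most 12, crops included, and the job is handed in when it is done.

Besides the shell and the picture viewer there is one more tool, called after ">>>" in YAML: its name, and indented under it one key for each argument. apply_moves: Moves the arm, as the interface text tells. Shifts and turns lie within -1 to 1; 1 stands for 0.04 m of shift or 5 degrees of turn. Its arguments: {"type":"object","properties":{"commands":{"type":"array"},"claw":{"type":"number"}},"required":["commands"]}

```bash
mkdir -p pics; cat > h.py <<'E'
import numpy as np, cv2
from cell import readout, eyes, finish_job
def grab(n,f=None):
    d=eyes.get_image(n)
    if f: cv2.imwrite('pics/'+f,cv2.cvtColor(d['image'],cv2.COLOR_RGB2BGR))
    return d
def ray(d,u,v,z):
    R=cv2.Rodrigues(np.array(d['rvec'],float))[0];t=np.array(d['tvec'],float).ravel()
    c=-R.T@t; r=R.T@np.linalg.inv(d['mtx'])@np.array([u,v,1.]); return c+r*(z-c[2])/r[2]
def proj(d,p):
    return cv2.projectPoints(np.array(p,float).reshape(-1,1,3),np.array(d['rvec'],float),np.array(d['tvec'],float),np.array(d['mtx'],float),None)[0].reshape(-1,2)
E
python3 - <<'E'
from h import *
import pickle
s=readout.read_state();print(s)
a=grab('top');b=grab('side')
pickle.dump((a,b),open('first.pkl','wb'))
im=np.vstack([a['image'],b['image']])
cv2.imwrite('pics/top0.png',cv2.cvtColor(a['image'],cv2.COLOR_RGB2BGR))
cv2.imwrite('pics/side0.png',cv2.cvtColor(b['image'],cv2.COLOR_RGB2BGR))
for d in(a,b):
    h=cv2.cvtColor(d['image'],cv2.COLOR_RGB2HSV)
    for n,lo,hi in(('yel',(24,120,120),(34,255,255)),('grn',(45,90,60),(85,255,255)),('org',(8,150,130),(20,255,255)),('red',(0,150,100),(5,255,255))):
        m=cv2.inRange(h,lo,hi);k,l,st,c=cv2.connectedComponentsWithStats(m)
        for i in range(1,k):
            if st[i,4]>6: print(n,st[i].tolist(),c[i].round(1).tolist())
E
```

```text
{'clock': 0.0, 'qpos': array([ 1.24620104,  0.62933068,  0.03841965,  1.51839219, -0.02701708,
        0.99629102, -0.01998623]), 'qd': array([ 1.16703937e-04, -1.16838997e-04,  2.89036447e-04,  2.45815980e-05,
        1.68698927e-03, -6.97599673e-04, -7.99324541e-04]), 'tau': array([ 5.39496232e-04, -5.63404047e+01,  1.22623801e+00, -1.93441486e+01,
        1.08669096e-02,  1.03110331e-02, -2.11395326e-05]), 'eef_pos': array([ 166.22794691, -627.72850208,  230.39095235]), 'tool_rot': array([-1.57079371,  0.00190423, -1.31197906]), 'force': array([ 0.45535487,  0.36019694, -0.54404028]), 'torque': array([-0.00224833,  0.01198029,  0.01192253]), 'width': 85.46675227631845}
grn [35, 83, 65, 54, 1602] [70.5, 114.1]
grn [412, 152, 6, 5, 22] [414.7, 153.7]
grn [399, 155, 7, 6, 30] [402.1, 157.5]
grn [192, 235, 4, 5, 13] [193.4, 236.9]
org [299, 196, 19, 19, 255] [308.0, 204.8]
red [497, 272, 15, 36, 421] [505.2, 289.2]
grn [278, 125, 5, 3, 10] [279.9, 126.1]
grn [277, 129, 4, 3, 8] [278.8, 129.8]
grn [249, 241, 7, 5, 21] [252.0, 243.0]
grn [0, 274, 64, 76, 2286] [22.7, 303.0]
org [270, 168, 17, 8, 107] [278.4, 171.1]
org [183, 198, 27, 6, 33] [196.0, 201.8]
red [428, 107, 17, 4, 38] [436.5, 108.2]
red [380, 116, 28, 10, 211] [393.3, 120.5]
```

View pics/top0.png

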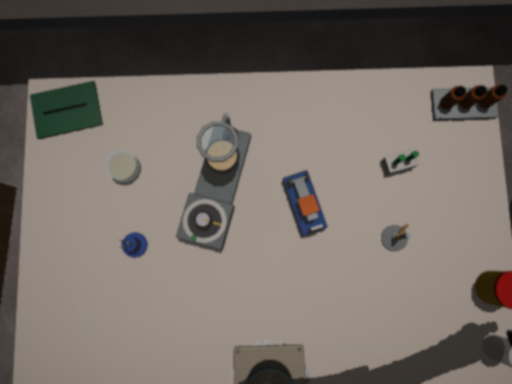

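View pics/side0.png

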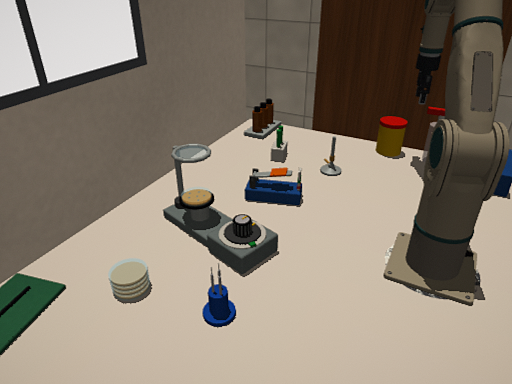

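The top view shows the wheel at about (205,220) px with its yellow stroke to the right, the green mark at (193,237) and the orange pad at (308,205), with its hinge towards the upper left. The side view agrees. Next I'll measure these positions.

```bash
python3 - <<'E'
from h import *
import pickle
a,b=pickle.load(open('first.pkl','rb'))
im=a['image']
c1=cv2.resize(im[180:260,165:245],(560,560),interpolation=cv2.INTER_CUBIC)
cv2.imwrite('pics/crop1.png',cv2.cvtColor(c1,cv2.COLOR_RGB2BGR))
for n,u,v,z in(('grn',193.4,236.9,69),('pad',308,204.8,101),('wheel',204,220,69),('gripTop',203,219,108),('lineguess',220,223,69),('tubeR',407,160,60),('burner',395,238,10),('stack',123,167,56),('holder',134,244,10),('stage',221,158,120),('lens',218,141,241)):
    print(n,ray(a,u,v,z).round(0)[:2])
for n,u,v,z in(('grn',252,243,69),('pad',278.4,171.1,101)): print(n,ray(b,u,v,z).round(0)[:2])
# hsv of yellow-ish around wheel
h=cv2.cvtColor(im,cv2.COLOR_RGB2HSV)
m=cv2.inRange(h[205:238,190:222],(15,90,60),(38,255,255));ys,xs=np.nonzero(m);print([(x+190,y+205) for x,y in zip(xs,ys)])
# housing contour rectangle, pad rect
m=cv2.inRange(h,(8,150,130),(20,255,255));print(cv2.minAreaRect(np.argwhere(m)[:,::-1].astype(np.float32)))
m=cv2.inRange(h,(105,120,40),(125,255,255));m[:,:270]=0;m[:,340:]=0;m[:160]=0;m[250:]=0
r=cv2.minAreaRect(np.argwhere(m)[:,::-1].astype(np.float32));print(r);print([ray(a,*p,40).round(0)[:2].tolist() for p in cv2.boxPoints(r)])
E
```

```text
grn [422. 209.]
pad [ 502. -124.]
wheel [470. 178.]
gripTop [469. 175.]
lineguess [460. 131.]
tubeR [ 633. -430.]
burner [ 405. -391.]
stack [637. 421.]
holder [409. 397.]
stage [642. 121.]
lens [660. 117.]
grn [419. 209.]
pad [ 500. -124.]
[(np.int64(213), np.int64(221)), (np.int64(214), np.int64(221)), (np.int64(212), np.int64(222)), (np.int64(213), np.int64(222)), (np.int64(214), np.int64(222)), (np.int64(215), np.int64(222)), (np.int64(216), np.int64(222)), (np.int64(217), np.int64(222)), (np.int64(218), np.int64(222)), (np.int64(212), np.int64(223)), (np.int64(213), np.int64(223)), (np.int64(214), np.int64(223)), (np.int64(215), np.int64(223)), (np.int64(216), np.int64(223)), (np.int64(217), np.int64(223)), (np.int64(218), np.int64(223)), (np.int64(219), np.int64(223)), (np.int64(213), np.int64(224)), (np.int64(214), np.int64(224)), (np.int64(215), np.int64(224)), (np.int64(216), np.int64(224)), (np.int64(217), np.int64(224)), (np.int64(218), np.int64(224)), (np.int64(219), np.int64(224)), (np.int64(220), np.int64(224)), (np.int64(217), np.int64(225)), (np.int64(218), np.int64(225)), (np.int64(219), np.int64(225))]
((308.0616760253906, 204.6643829345703), (16.73688507080078, 15.332390785217285), 69.44395446777344)
((304.4795227050781, 202.71861267089844), (58.807212829589844, 24.42425537109375), 70.90650939941406)
[[590.0, -59.0], [613.0, -130.0], [443.0, -180.0], [421.0, -110.0]]
```

View pics/crop1.png

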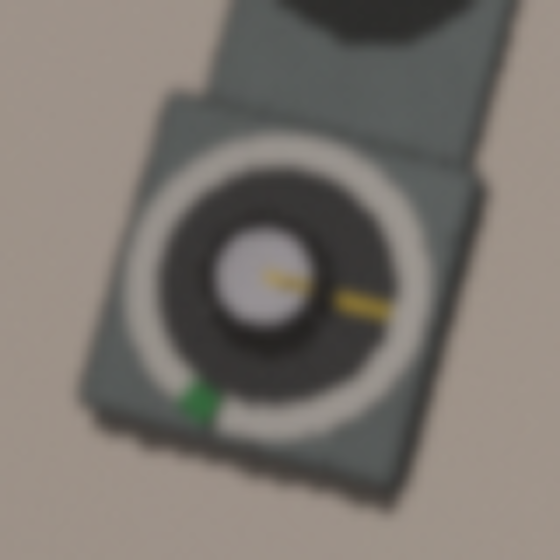

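```bash
cat >> h.py <<'E'
from scipy.spatial.transform import Rotation as Ro
def plan(x,y,z,yaw,n=None):
    """rows towards a tool-down pose, prints first 8"""
    s=readout.read_state();p=np.array(s['eef_pos']);R0=Ro.from_euler('xyz',s['tool_rot'])
    R1=Ro.from_euler('xyz',[-np.pi/2,0,np.radians(yaw)])
    dy=np.degrees(((R1*R0.inv()).as_rotvec()))
    D=np.array([x,y,z])-p
    n=n or int(np.ceil(max(np.linalg.norm(D)/39,abs(dy).max()/4.9)))
    print('pos',p.round(1),'yaw',np.degrees(s['tool_rot']).round(1),'D',D.round(1),'n',n,'F',s['force'].round(1),'w',round(s['width'],1),'t',round(s['clock'],2))
    rv=(R0.inv()*R1).as_rotvec(degrees=True)/n
    rows=[]
    for i in range(min(n,8)):
        R=Ro.from_rotvec(np.radians(rv*i));R=R0*R
        rows.append([round(float(k),2)+0. for k in list(R.inv().apply(D/n)/40)+list(rv/5)])
    print(rows)
E
python3 -c "
from h import *
plan(430,-350,240,-40,10)"
```

```text
pos [ 166.2 -627.8  230.5] yaw [-90.    0.1 -75.2] D [263.8 277.8   9.5] n 10 F [ 0.4 -0.2  0.1] w 85.5 t 0.1
[[-0.5, -0.02, 0.82, 0.0, -0.7, 0.0], [-0.45, -0.02, 0.84, 0.0, -0.7, 0.0], [-0.4, -0.02, 0.87, 0.0, -0.7, 0.0], [-0.34, -0.02, 0.89, 0.0, -0.7, 0.0], [-0.29, -0.02, 0.91, 0.0, -0.7, 0.0], [-0.23, -0.02, 0.93, 0.0, -0.7, 0.0], [-0.18, -0.02, 0.94, 0.0, -0.7, 0.0], [-0.12, -0.02, 0.95, 0.0, -0.7, 0.0]]
```

>>> apply_moves:
  commands:
    - [[-0.5,-0.02,0.82,0,-0.7,0],[-0.45,-0.02,0.84,0,-0.7,0],[-0.4,-0.02,0.87,0,-0.7,0],[-0.34,-0.02,0.89,0,-0.7,0],[-0.29,-0.02,0.91,0,-0.7,0],[-0.23,-0.02,0.93,0,-0.7,0],[-0.18,-0.02,0.94,0,-0.7,0],[-0.12,-0.02,0.95,0,-0.7,0]]

```text
clock: 0.77
eef_pos: [372.2, -404.0, 231.2]
tool_rot: [-1.579, 0.008, -0.823]
force: [0.8, 0.3, 0.1]
width: 85.5
```

```bash
python3 -c "
from h import *
plan(469,177,200,15)"
```

```text
pos [ 372.2 -404.   231.2] yaw [-90.5   0.5 -47.1] D [ 96.8 581.  -31.2] n 16 F [0.8 0.3 0.1] w 85.5 t 0.77
[[-0.56, 0.05, 0.73, 0.0, -0.78, -0.01], [-0.51, 0.05, 0.77, 0.0, -0.78, -0.01], [-0.46, 0.05, 0.8, 0.0, -0.78, -0.01], [-0.4, 0.05, 0.83, 0.0, -0.78, -0.01], [-0.35, 0.05, 0.85, 0.0, -0.78, -0.01], [-0.29, 0.05, 0.87, 0.0, -0.78, -0.01], [-0.23, 0.05, 0.89, 0.0, -0.78, -0.01], [-0.17, 0.05, 0.91, 0.0, -0.78, -0.01]]
```

>>> apply_moves:
  commands:
    - [[-0.56,0.05,0.73,0,-0.78,0],[-0.51,0.05,0.77,0,-0.78,0],[-0.46,0.05,0.8,0,-0.78,0],[-0.4,0.05,0.83,0,-0.78,0],[-0.35,0.05,0.85,0,-0.78,0],[-0.29,0.05,0.87,0,-0.78,0],[-0.23,0.05,0.89,0,-0.78,0],[-0.17,0.05,0.91,0,-0.78,0]]

```text
clock: 1.43
eef_pos: [421.6, -98.6, 213.3]
tool_rot: [-1.573, 0.006, -0.246]
force: [0.9, 0.1, 0.4]
width: 85.3
```

```bash
python3 -c "
from h import *
plan(469,177,200,15)"
```

```text
pos [421.6 -98.6 213.3] yaw [-90.1   0.4 -14.1] D [ 47.4 275.6 -13.3] n 8 F [0.9 0.1 0.4] w 85.3 t 1.43
[[-0.07, 0.04, 0.87, 0.0, -0.73, -0.01], [-0.01, 0.04, 0.87, 0.0, -0.73, -0.01], [0.04, 0.04, 0.87, 0.0, -0.73, -0.01], [0.1, 0.04, 0.87, 0.0, -0.73, -0.01], [0.15, 0.04, 0.86, 0.0, -0.73, -0.01], [0.21, 0.04, 0.85, 0.0, -0.73, -0.01], [0.26, 0.04, 0.83, 0.0, -0.73, -0.01], [0.31, 0.04, 0.82, 0.0, -0.73, -0.01]]
```

>>> apply_moves:
  commands:
    - [[-0.07,0.04,0.87,0,-0.73,0],[-0.01,0.04,0.87,0,-0.73,0],[0.04,0.04,0.87,0,-0.73,0],[0.1,0.04,0.87,0,-0.73,0],[0.15,0.04,0.86,0,-0.73,0],[0.21,0.04,0.85,0,-0.73,0],[0.26,0.04,0.83,0,-0.73,0],[0.31,0.04,0.82,0,-0.73,0]]

```text
clock: 2.1
eef_pos: [462.5, 191.0, 198.4]
tool_rot: [-1.571, 0.009, 0.289]
force: [0.7, -1.0, 0.0]
width: 85.2
```

```bash
python3 -c "
from h import *
plan(469,177,200,15)
w=grab('wrist','w1.png')
print(proj(w,[[469,177,108],[469,177,69]]),ray(w,256,192,69))
import pickle;pickle.dump(w,open('w1.pkl','wb'))"
```

```text
pos [462.5 191.  198.4] yaw [-90.    0.5  16.6] D [  6.5 -14.    1.6] n 1 F [ 0.7 -1.   0. ] w 85.2 t 2.1
[[0.06, -0.04, -0.38, 0.0, 0.31, -0.1]]
[[262.63285838 216.13273934]
 [262.60309434 202.80473056]] [459.49099077 185.86037493  69.        ]
```

View pics/w1.png

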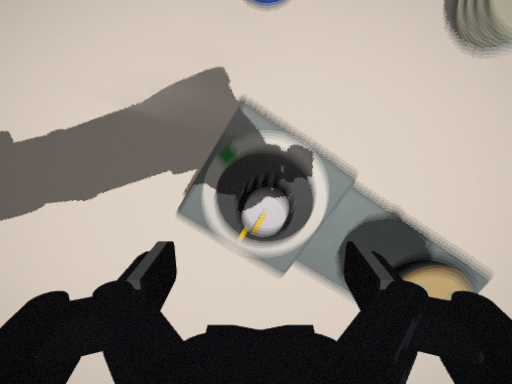

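The wrist view shows the grip top at about (266,215), the line end at (240,240) and the green mark at (227,155). The line has roughly 110° to go clockwise. I'll centre above the wheel and lower towards it.

```bash
python3 -c "
from h import *
import pickle
w=pickle.load(open('w1.pkl','rb'))
im=w['image'].astype(int)
m=((im.min(2)>120)&(im.max(2)-im.min(2)<45)).astype(np.uint8);m[:180]=0;m[240:]=0;m[:,:238]=0;m[:,294:]=0
k,l,st,c=cv2.connectedComponentsWithStats(m)
for i in range(1,k):
  if st[i,4]>200: print(st[i],c[i],ray(w,*c[i],108))
plan(469,177,135,15,3)"
```

```text
[ 243  196   45   38 1145] [267.04104803 214.32227074] [472.18593377 179.70489753 108.        ]
pos [463.1 200.9 198.9] yaw [-89.5   0.2  17.2] D [  5.9 -23.9 -63.9] n 3 F [2.  8.8 0.7] w 85.5 t 2.15
[[-0.01, 0.53, -0.21, -0.03, 0.15, -0.01], [-0.01, 0.53, -0.21, -0.03, 0.15, -0.01], [-0.01, 0.53, -0.21, -0.03, 0.15, -0.01]]
```

>>> apply_moves:
  commands:
    - [[-0.01,0.53,-0.21,0,0.15,0],[-0.01,0.53,-0.21,0,0.15,0],[-0.01,0.45,-0.21,0,0.15,0],[0,0,0,0,0,0],[0,0,0,0,0,0],[0,0,0,0,0,0]]
  claw: 85

```text
clock: 2.65
eef_pos: [468.6, 184.0, 136.4]
tool_rot: [-1.557, 0.002, 0.271]
force: [0.2, -0.2, 0.5]
width: 84.9
```

```bash
python3 -c "
from h import *
w=grab('wrist','w2.png')
im=w['image'].astype(int);p=proj(w,[[469,177,108]])[0];print(p)
m=((im.min(2)>110)&(im.max(2)-im.min(2)<45)).astype(np.uint8)
k,l,st,c=cv2.connectedComponentsWithStats(m)
for i in range(1,k):
  if st[i,4]>300 and np.hypot(*(c[i]-p))<60: print(st[i],c[i],ray(w,*c[i],108))
plan(469,177,79,15)"
```

```text
[256.69962158 237.09898602]
[246 236  41  28 575] [268.22608696 251.44695652] [479.06658424 169.18341244 108.        ]
pos [468.9 184.3 136.7] yaw [-89.2   0.1  15.6] D [  0.1  -7.3 -57.7] n 2 F [ 1.2  0.1 -0.3] w 85.1 t 2.7
[[-0.02, 0.72, -0.1, -0.08, 0.06, -0.01], [-0.02, 0.72, -0.09, -0.08, 0.06, -0.01]]
```

View pics/w2.png

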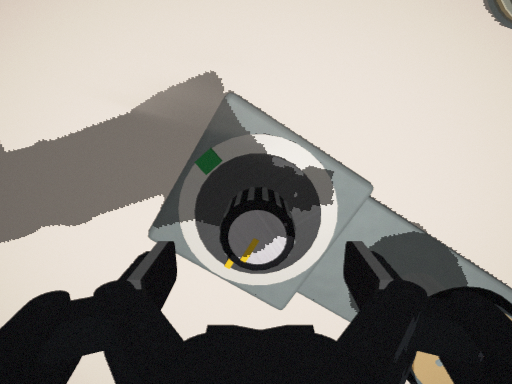

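The black rim of the grip is centred at about (258,237), against (257,237) predicted from my estimate, so the wheel position (469,177) is good. Lowering onto the grip now.

>>> apply_moves:
  commands:
    - [[-0.02,0.2,-0.18,-0.16,0.06,0],[0,0.4,0,0,0,0],[0,0.4,0,0,0,0],[0,0.35,0,0,0,0],[0,0,0,0,0,0],[0,0,0,0,0,0]]

```text
clock: 3.2
eef_pos: [474.5, 177.5, 85.0]
tool_rot: [-1.573, -0.011, 0.265]
force: [-0.2, 0.3, 0.3]
width: 84.6
```

```bash
python3 -c "
from h import *
plan(469.5,177,79,15)"
```

```text
pos [474.5 177.5  85. ] yaw [-90.1  -0.6  15.2] D [-5.  -0.5 -6. ] n 1 F [-0.2  0.3  0.3] w 84.6 t 3.2
[[-0.13, 0.15, 0.02, 0.03, 0.04, 0.12]]
```

>>> apply_moves:
  commands:
    - [[-0.13,0.15,0.02,0,0.04,0.12],[0,0,0,0,0,0]]

```text
clock: 3.37
eef_pos: [469.7, 177.0, 79.9]
tool_rot: [-1.574, -0.001, 0.261]
force: [-0.2, -0.1, -0.1]
width: 85.0
```

>>> apply_moves:
  commands:
    - [[0,0,0,0,0,0],[0,0,0,0,0,0],[0,0,0,0,0,0],[0,0,0,0,0,0],[0,0,0,0,0,0],[0,0,0,0,0,0]]
  claw: 40

```text
clock: 3.87
eef_pos: [468.7, 176.8, 81.7]
tool_rot: [-1.574, -0.001, 0.261]
force: [0.9, 0.3, -1.8]
width: 48.2
```

>>> apply_moves:
  commands:
    - [[0,0,0,0,0.9,0],[0,0,0,0,0.9,0],[0,0,0,0,0.9,0],[0,0,0,0,0.9,0],[0,0,0,0,0.9,0],[0,0,0,0,0.9,0],[0,0,0,0,0.9,0],[0,0,0,0,0.9,0]]

```text
clock: 4.53
eef_pos: [468.9, 176.8, 81.7]
tool_rot: [-1.573, -0.002, -0.393]
force: [-0.3, -0.4, -2.2]
width: 48.1
```

```bash
python3 -c "
from h import *
plan(469,177,81,-90)
print(readout.read_state()['qpos'].round(2))
"
```

```text
pos [468.9 176.8  81.7] yaw [-90.1  -0.1 -22.5] D [ 0.1  0.2 -0.7] n 14 F [-0.3 -0.4 -2.2] w 48.1 t 4.53
[[0.0, 0.0, 0.0, 0.0, 0.96, 0.0], [0.0, 0.0, 0.0, 0.0, 0.96, 0.0], [0.0, 0.0, 0.0, 0.0, 0.96, 0.0], [0.0, 0.0, 0.0, 0.0, 0.96, 0.0], [0.0, 0.0, 0.0, 0.0, 0.96, 0.0], [0.0, 0.0, 0.0, 0.0, 0.96, 0.0], [0.0, 0.0, 0.0, 0.0, 0.96, 0.0], [0.0, 0.0, 0.0, 0.0, 0.96, 0.0]]
[-0.32  0.66 -0.14  2.05  0.21  0.44 -1.02]
```

>>> apply_moves:
  commands:
    - [[0,0,0,0,0.9,0],[0,0,0,0,0.9,0],[0,0,0,0,0.9,0],[0,0,0,0,0.9,0],[0,0,0,0,0.9,0],[0,0,0,0,0.9,0],[0,0,0,0,0.9,0],[0,0,0,0,0.9,0]]

```text
clock: 5.2
eef_pos: [468.9, 176.7, 81.7]
tool_rot: [-1.572, -0.002, -1.051]
force: [-0.4, -0.4, -1.3]
width: 48.1
```

```bash
python3 -c "
from h import *
s=readout.read_state();print(s['qpos'].round(2),s['tool_rot'])
ims=[]
for n in('wrist','side','top'):
  w=grab(n)
  p=proj(w,[[469,177,69]])[0].astype(int);r={'wrist':110,'side':45,'top':28}[n]
  c=w['image'][max(0,p[1]-r):p[1]+r,max(0,p[0]-r):p[0]+r];ims.append(cv2.resize(c,(266,266),interpolation=cv2.INTER_CUBIC))
cv2.imwrite('pics/t1.png',np.hstack(ims)[:,:,::-1])
"
```

```text
[-0.43  0.66  0.02  2.06 -0.03  0.43 -1.44] [-1.57218821 -0.00239027 -1.05103914]
```

View pics/t1.png

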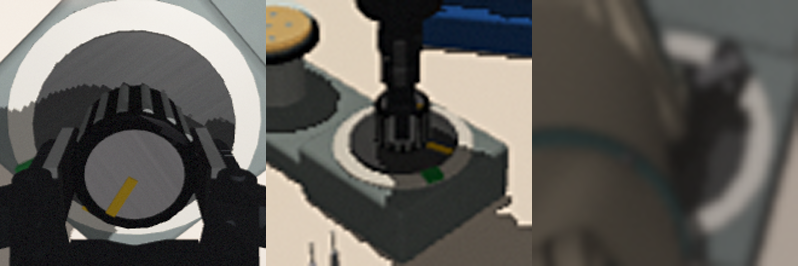

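The crops show the line turning with the gripper. In the side view the line end is near (448,150) and the mark near (432,175), so it has almost reached it. I'll measure the remaining angle with the side camera.

```bash
cat >> h.py <<'E'
C=np.array([469.,177.])
def wheel(n='side',z=69,f=None):
    w=grab(n,f);h=cv2.cvtColor(w['image'],cv2.COLOR_RGB2HSV)
    gy,gx=np.mgrid[0:384,0:512];out={}
    for k,lo,hi in(('yel',(20,110,50),(36,255,255)),('grn',(45,90,30),(85,255,255))):
        m=cv2.inRange(h,lo,hi);ys,xs=np.nonzero(m)
        P=np.array([ray(w,x,y,z)[:2] for x,y in zip(xs,ys)]).reshape(-1,2)-C
        r=np.hypot(*P.T);P=P[(r>(28 if k=='yel' else 44))&(r<(56 if k=='yel' else 75))]
        c=P.mean(0) if len(P) else np.array([np.nan]*2)
        out[k]=np.degrees(np.arctan2(c[1],c[0]));print(n,k,len(P),(c).round(1),round(np.hypot(*c),1),'ang',out[k].round(1))
    print('to go cw deg',round((out['yel']-out['grn'])%360,1))
E
python3 -c "
from h import *
import pickle
import h
a,b=pickle.load(open('first.pkl','rb'))
for n,d in(('top',a),('side',b)):
  h.grab=lambda n,f=None:d
  wheel(n)
"
python3 -c "
from h import *
wheel()"
```

```text
top yel 17 [ -9.5 -35.3] 36.6 ang -105.1
top grn 13 [-47.4  31.8] 57.1 ang 146.1
to go cw deg 108.8
side yel 8 [-12.5 -43. ] 44.8 ang -106.2
side grn 34 [-50.6  33.9] 60.9 ang 146.2
to go cw deg 107.6
side yel 17 [-34.1  -7.6] 35.0 ang -167.5
side grn 32 [-50.9  34.2] 61.4 ang 146.1
to go cw deg 46.5
```

>>> apply_moves:
  commands:
    - [[0,0,0,0,0.8,0],[0,0,0,0,0.8,0],[0,0,0,0,0.8,0],[0,0,0,0,0.8,0],[0,0,0,0,0.8,0],[0,0,0,0,0.8,0],[0,0,0,0,0.8,0],[0,0,0,0,0,0]]

```text
clock: 6.07
eef_pos: [469.0, 176.6, 81.7]
tool_rot: [-1.571, -0.002, -1.537]
force: [-0.8, -0.6, -1.4]
width: 48.4
```

```bash
python3 -c "
from h import *
wheel()
s=readout.read_state();print(s['qpos'].round(2),s['torque'])"
```

```text
side yel 24 [-10.7 -12.1] 16.2 ang -131.3
side grn 31 [-51.1  34.6] 61.7 ang 145.9
to go cw deg 82.7
[-0.52  0.66  0.15  2.06 -0.21  0.44 -1.74] [ 0.11377974  0.11488347 -0.04380499]
```

```bash
python3 -c "
from h import *
w=grab('side')
h=cv2.cvtColor(w['image'],cv2.COLOR_RGB2HSV)
m=cv2.inRange(h,(20,110,50),(36,255,255));k,l,st,c=cv2.connectedComponentsWithStats(m)
for i in range(1,k):
  P=ray(w,*c[i],69)[:2]-C
  if np.hypot(*P)<90: print(st[i],c[i],P,np.degrees(np.arctan2(P[1],P[0])))
c=w['image'][200:270,205:285];cv2.imwrite('pics/t2.png',cv2.resize(c,(640,560),interpolation=cv2.INTER_CUBIC)[:,:,::-1])
"
```

```text
[241 219   6   4  11] [243.45454545 220.36363636] [ 18.6790734  -45.56774638] -67.71035655476452
[247 236   6   5  14] [249.78571429 237.85714286] [-34.77345627  15.90924463] 155.41537613549986
```

View pics/t2.png

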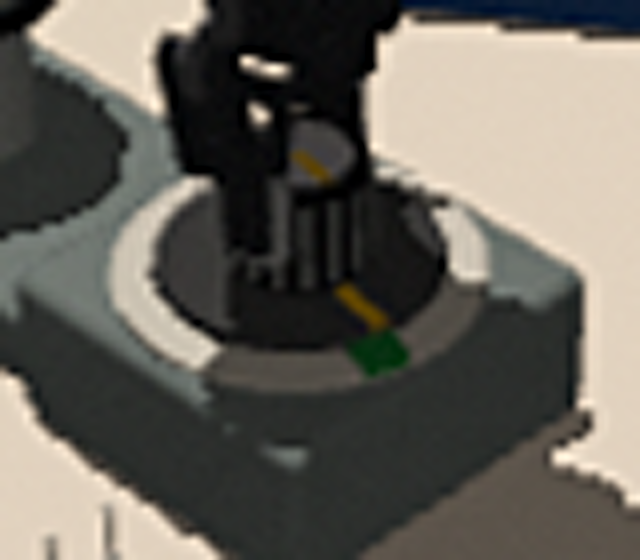

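The line is now about 9° short of the green mark: line end at (385,322) and mark inner edge at (375,340) in the crop. I'll turn the rest gently.

>>> apply_moves:
  commands:
    - [[0,0,0,0,0.5,0],[0,0,0,0,0.5,0],[0,0,0,0,0.5,0],[0,0,0,0,0.2,0],[0,0,0,0,0,0],[0,0,0,0,0,0]]

```text
clock: 6.67
eef_pos: [469.0, 176.6, 81.7]
tool_rot: [-1.572, -0.001, -1.672]
force: [-1.4, 0.6, -1.4]
width: 48.4
```

```bash
cat >> h.py <<'E'
def wheel2(f=None):
    w=grab('side');h=cv2.cvtColor(w['image'],cv2.COLOR_RGB2HSV)
    for n,lo,hi in(('yel',(18,90,40),(38,255,255)),('grn',(45,90,30),(85,255,255))):
        m=cv2.inRange(h,lo,hi);k,l,st,c=cv2.connectedComponentsWithStats(m)
        for i in range(1,k):
            P=ray(w,*c[i],69)[:2]-C
            if np.hypot(*P)<90: print(n,st[i,4],c[i].round(1),P.round(1),np.hypot(*P).round(1),np.degrees(np.arctan2(P[1],P[0])).round(1))
    print('centre px',proj(w,[[*C,69]]))
    if f: cv2.imwrite('pics/'+f,cv2.resize(w['image'][200:270,205:285],(640,560),interpolation=cv2.INTER_CUBIC)[:,:,::-1])
E
python3 -c "
from h import *
wheel2('t3.png')"
```

```text
yel 12 [243.2 220.7] [ 18.7 -43.9] 47.7 -67.0
yel 19 [247.8 238.4] [-31.3  20.2] 37.2 147.2
grn 30 [252.  243.7] [-51.4  34.7] 62.0 146.0
centre px [[241.22894433 230.91717698]]
```

View pics/t3.png

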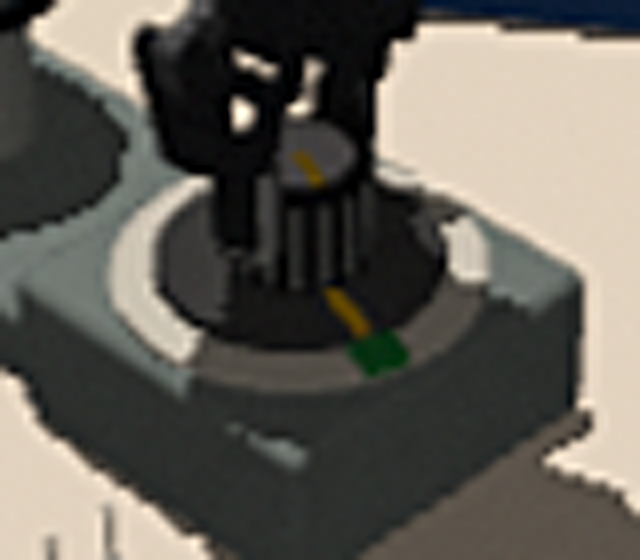

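The line end (367,333) now meets the mark's inner edge at (369,338), within about 1°. I'll release, rise, and check from above.

>>> apply_moves:
  commands:
    - [[0,0,0,0,0,0],[0,0,0,0,0,0],[0,0,0,0,0,0],[0,0,0,0,0,0],[0,0,0,0,0,0],[0,0,0,0,0,0]]
  claw: 85

```text
clock: 7.22
eef_pos: [470.3, 177.4, 82.2]
tool_rot: [-1.569, 0.001, -1.669]
force: [-0.8, -0.2, -0.5]
width: 85.0
```

>>> apply_moves:
  commands:
    - [[0,-0.5,0,0,0,0],[0,-0.7,0,0,0,0],[0,-0.9,0,0,0,0],[0,-0.9,0,0,0,0],[0,-0.5,0,0,0,0],[0,0,0,0,0,0],[0,0,0,0,0,0],[0,0,0,0,0,0]]

```text
clock: 7.88
eef_pos: [469.4, 177.0, 227.5]
tool_rot: [-1.572, -0.0, -1.668]
force: [0.8, 0.3, -0.2]
width: 85.4
```

```bash
python3 -c "
from h import *
wheel2()
w=grab('wrist','w4.png');print(proj(w,[[*C,69],[469+200*np.cos(-.3),177+200*np.sin(-.3),241]]))
h=cv2.cvtColor(w['image'],cv2.COLOR_RGB2HSV)
for n,lo,hi in(('yel',(18,90,40),(38,255,255)),('grn',(45,90,30),(85,255,255))):
  m=cv2.inRange(h,lo,hi);k,l,st,c=cv2.connectedComponentsWithStats(m)
  for i in range(1,k):
    P=ray(w,*c[i],69)[:2]-C
    if np.hypot(*P)<90 and st[i,4]>20: print(n,st[i],c[i].round(1),P.round(1),np.hypot(*P).round(1),np.degrees(np.arctan2(P[1],P[0])).round(1))
s=readout.read_state();print(s['qpos'].round(2),s['eef_pos'])
"
```

```text
yel 11 [243.4 220.8] [ 17.8 -43.5] 47.0 -67.7
yel 20 [248.  238.4] [-31.8  20.3] 37.8 147.5
grn 32 [251.9 243.7] [-51.2  34.7] 61.9 145.9
centre px [[241.22894433 230.91717698]]
[[ 259.77937007  181.44258695]
 [ 389.3585815  -303.94178286]]
yel [249 191  13  18  84] [254.6 199.5] [-19.9   7.7] 21.3 158.8
yel [236 208  10  12  68] [240.4 213.7] [-34.8  25.2] 42.9 144.1
grn [228 216  17  16 163] [235.9 224.1] [-46.7  31.7] 56.4 145.8
[-0.62  0.44  0.29  1.93 -0.17  0.8  -1.91] [468.65712947 176.71053097 226.62570047]
```

View pics/w4.png

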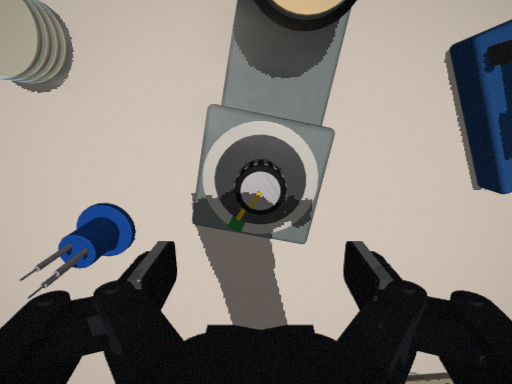

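From above, the line (outer segment at (240,214)) runs into the green mark at (236,224). The two cameras differ by +1.6° and −1.7°, so the average is on the mark. Next I go to the paddle with the fingers shut.

```bash
python3 -c "
from h import *
plan(501,-124,190,-73.5,8)"
```

```text
pos [468.7 176.7 226.6] yaw [-90.2  -0.1 -95.6] D [  32.3 -300.7  -36.6] n 8 F [-0.7  0.1 -0.2] w 85.0 t 7.98
[[0.93, 0.12, 0.19, 0.0, -0.55, 0.0], [0.93, 0.12, 0.15, 0.0, -0.55, 0.0], [0.94, 0.12, 0.1, 0.0, -0.55, 0.0], [0.94, 0.12, 0.06, 0.0, -0.55, 0.0], [0.95, 0.12, 0.01, 0.0, -0.55, 0.0], [0.94, 0.11, -0.03, 0.0, -0.55, 0.0], [0.94, 0.11, -0.08, 0.0, -0.55, 0.0], [0.94, 0.11, -0.12, 0.0, -0.55, 0.0]]
```

>>> apply_moves:
  commands:
    - [[0.93,0.12,0.19,0,-0.55,0],[0.93,0.12,0.15,0,-0.55,0],[0.94,0.12,0.1,0,-0.55,0],[0.94,0.12,0.06,0,-0.55,0],[0.95,0.12,0.01,0,-0.55,0],[0.94,0.11,-0.03,0,-0.55,0],[0.94,0.11,-0.08,0,-0.55,0],[0.94,0.11,-0.12,0,-0.55,0]]
  claw: 0

```text
clock: 8.65
eef_pos: [501.1, -121.1, 176.0]
tool_rot: [-1.591, 0.011, -1.241]
force: [1.7, -0.8, -0.7]
width: -0.0
```

>>> apply_moves:
  commands:
    - [[0,0,0,0,0,0],[0,0,0,0,0,0],[0,0,0,0,0,0],[0,0,0,0,0,0]]

```text
clock: 8.98
eef_pos: [496.8, -133.4, 170.2]
tool_rot: [-1.601, 0.011, -1.258]
force: [0.5, 0.3, 0.5]
width: 0.3
```

```bash
python3 -c "
from h import *
plan(501,-124,125,-73.5)
w=grab('wrist','w5.png')
h=cv2.cvtColor(w['image'],cv2.COLOR_RGB2HSV)
m=cv2.inRange(h,(5,150,90),(20,255,255));k,l,st,c=cv2.connectedComponentsWithStats(m)
for i in range(1,k):
  if st[i,4]>50: print(st[i],c[i],ray(w,*c[i],101))
print(proj(w,[501,-124,101]))
"
```

```text
pos [ 496.8 -133.4  170.2] yaw [-91.8   0.6 -72.1] D [  4.2   9.4 -45.2] n 2 F [0.5 0.3 0.5] w 0.3 t 8.98
[[-0.09, 0.56, 0.1, 0.18, 0.14, -0.06], [-0.09, 0.56, 0.09, 0.18, 0.14, -0.06]]
[ 222  159   64   69 4191] [253.39107612 193.08565975] [ 504.22743126 -124.92267313  101.        ]
[451 296  35  17 193] [468.77720207 303.91709845] [ 466.16436116 -334.10865321  101.        ]
[[251.00247224 196.51524901]]
```

View pics/w5.png

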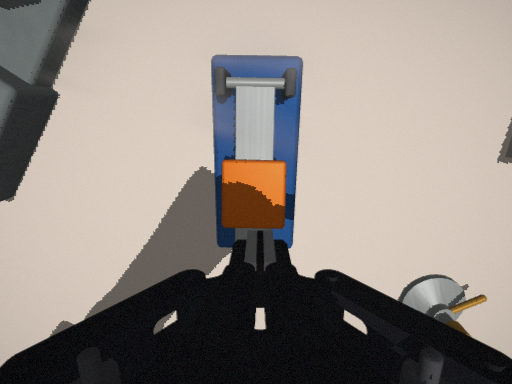

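The wrist view shows the shut fingers squared to the paddle and the pad centred at (253,193), i.e. about (503,-125). Lowering to just above it.

>>> apply_moves:
  commands:
    - [[-0.07,0.3,0.1,0.36,0.28,-0.12],[-0.07,0.5,0.08,0,0,0],[0,0.4,0,0,0,0],[0,0,0,0,0,0],[0,0,0,0,0,0]]

```text
clock: 9.45
eef_pos: [503.7, -116.9, 121.7]
tool_rot: [-1.566, 0.001, -1.271]
force: [0.6, -0.8, -0.2]
width: -0.1
```

```bash
python3 -c "
from h import *
plan(502.5,-124.5,106,-73.5)"
```

```text
pos [ 503.7 -116.9  121.7] yaw [-89.7   0.1 -72.8] D [ -1.2  -7.6 -15.7] n 1 F [ 0.6 -0.8 -0.2] w -0.1 t 9.45
[[0.17, 0.39, -0.09, -0.06, 0.14, -0.01]]
```

>>> apply_moves:
  commands:
    - [[0.17,0.2,-0.09,0,0.14,0],[0,0.16,0,0,0,0],[0,0,0,0,0,0],[0,0,0,0,0,0]]

```text
clock: 9.78
eef_pos: [503.8, -123.4, 108.2]
tool_rot: [-1.563, -0.0, -1.281]
force: [0.2, -0.2, -0.3]
width: -0.1
```

```bash
python3 -c "
from h import *
plan(502.5,-124.5,98,-73.5)"
```

```text
pos [ 503.8 -123.4  108.2] yaw [-89.5  -0.  -73.4] D [ -1.3  -1.1 -10.2] n 1 F [ 0.2 -0.2 -0.3] w -0.1 t 9.78
[[0.02, 0.25, -0.04, -0.09, 0.02, 0.0]]
```

>>> apply_moves:
  commands:
    - [[0.02,0.08,-0.03,-0.09,0,0],[0,0.08,0,0,0,0],[0,0.05,0,0,0,0],[0,0.05,0,0,0,0]]

```text
clock: 10.12
eef_pos: [502.7, -125.4, 98.4]
tool_rot: [-1.571, -0.001, -1.282]
force: [-3.0, 0.2, 3.7]
width: -0.1
```

>>> apply_moves:
  commands:
    - [[0,0.05,0,0,0,0],[0,0.05,0,0,0,0]]

```text
clock: 10.28
eef_pos: [501.9, -125.6, 94.3]
tool_rot: [-1.572, -0.0, -1.282]
force: [-1.6, -0.8, 5.2]
width: -0.1
```

>>> apply_moves:
  commands:
    - [[0,0.04,0,0,0,0],[0,0.04,0,0,0,0],[0,0.04,0,0,0,0],[0,0,0,0,0,0]]

```text
clock: 10.62
eef_pos: [501.1, -125.9, 89.3]
tool_rot: [-1.573, 0.0, -1.283]
force: [-1.1, -0.1, 6.8]
width: -0.3
```

```bash
python3 -c "
from h import *
plan(502,-125,88,-73.5)
w=grab('side')
g=proj(w,[502-62*.958,-125-62*.286,90])[0];q=proj(w,[502,-125,88])[0];print(g,q)
c=w['image'][150:210,240:310];cv2.imwrite('pics/p1.png',cv2.resize(c,(700,600),interpolation=cv2.INTER_CUBIC)[:,:,::-1])
"
```

```text
pos [ 501.1 -125.9   89.3] yaw [-90.1   0.  -73.5] D [ 0.9  0.9 -1.3] n 1 F [-1.1 -0.1  6.8] w -0.3 t 10.62
[[-0.02, 0.03, 0.03, 0.03, 0.0, 0.0]]
[296.75672309 175.51504229] [277.80599641 174.34056955]
```

View pics/p1.png

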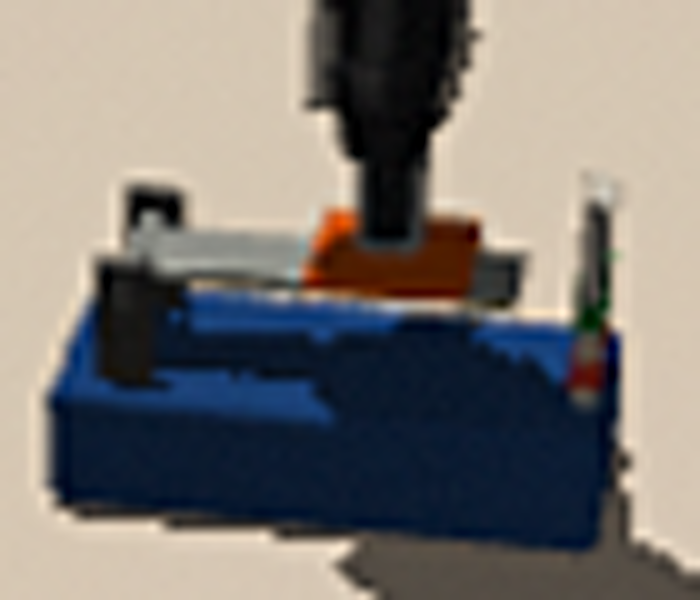

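The side view shows the paddle almost parallel to the box top, its tip just above the green band's height, and the red clear below. The last millimetre is next.

>>> apply_moves:
  commands:
    - [[-0.02,0.03,0.02,0,0,0],[0,0,0,0,0,0],[0,0,0,0,0,0]]

```text
clock: 10.92
eef_pos: [501.2, -125.8, 88.6]
tool_rot: [-1.574, -0.001, -1.284]
force: [-3.3, 0.4, 6.4]
width: -0.3
```

```bash
python3 -c "
from h import *
F=[]
for i in range(3):
  d=wheel2() if i==0 else grab('top')
  s=readout.read_state();F.append([*s['eef_pos'],s['force'][2]])
print(np.round(F,2),np.abs(s['qd']).max())
w=grab('side')
c=w['image'][150:210,240:310];cv2.imwrite('pics/p2.png',cv2.resize(c,(700,600),interpolation=cv2.INTER_CUBIC)[:,:,::-1])
"
```

```text
yel 10 [243.4 220.7] [ 18.  -44.1] 47.6 -67.8
yel 20 [248.2 238.5] [-32.3  20.3] 38.1 147.9
grn 34 [251.9 243.4] [-50.6  33.9] 60.9 146.2
centre px [[241.22894433 230.91717698]]
[[ 501.24 -125.82   88.57    5.49]
 [ 501.19 -125.84   88.58    5.79]
 [ 501.2  -125.81   88.58    6.55]] 0.0023108500473179054
```

View pics/p2.png

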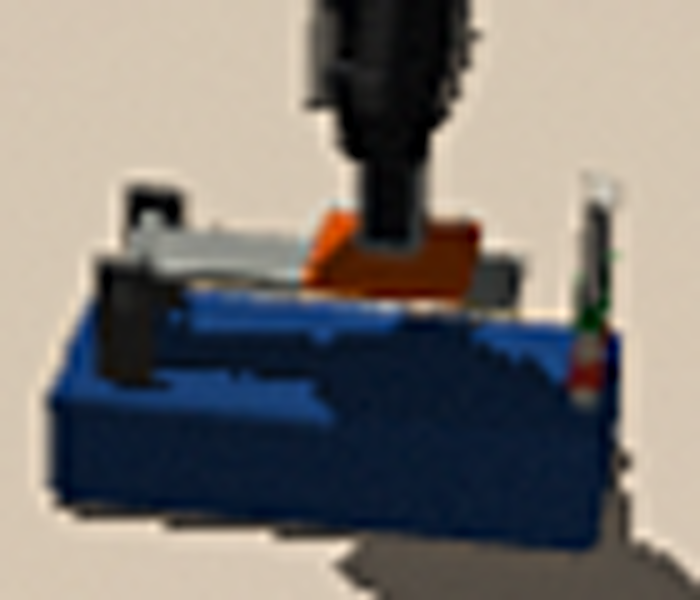

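```bash
python3 -c "
from h import *
finish_job()
s=readout.read_state();print(s['clock'],s['eef_pos'],s['force'])"
```

```text
the job is handed in; nothing more can be done
the job is handed in; nothing more can be done
```

I turned the wheel clockwise to its mark, let go, and handed the job in with the shut fingertips still holding the lamp paddle level. It took about 11 s of the 54 s, and no verdict came back.

**Wheel:** I turned it about 110° (1.9 rad) in one grasp. That is less than the 2.3–3.9 rad you gave, but the top, side and wrist pictures all showed about that angle from line to mark. After I let go, the side view read the line 1.6° short and the wrist view 1.7° past. While I was pressing the paddle, the side view still read 1.7° short, so the line is on the mark to within about 2°.

**Paddle:** I pressed the pad centre from about 101 mm down to 88.6 mm; level is 88 mm. The upward force read 5.5–6.6 N, against about 6.5 N expected at level. The last side picture shows the paddle parallel to its box, with its tip in line with the middle of the slanted green band and well clear of the red. I judged the tip by extending its line, since the gauge is seen almost edge-on.

**Labware:** the arm felt no contact outside the wheel and the pad, but I did not re-measure where the loose items stand.

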